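Lay the fan on its back and push it home in the nest

TASK

The big square fan stands on edge on the assembly pad. Push it over so that it lies flat on its back with the wire guard up, then push it along the pad into the corner until two of its edges lie flush against the two steel rails, ready for screwing. Only push it: never lift or carry it, leave everything else where it is, and finish clear of it.

Things in the scene. Friction and masses are not known exactly. Their poses are not given: they have to be found in the camera images.
- fan: the big fan: 120 x 120 x 38 mm, 0.35-0.65 kg, loose, starts on edge on the pad. Origin at its centre. Own -x points out of the wire-guard face, +x out of the back (motor disc, cross struts); z is up as it stands. At the start own x is within 0.25 rad of the nest's x. A push of 1-2 N near the top of the guard face tips it; past about 18 degrees it falls by itself, top edge leading.
- nest: the nest, fixed to the bench in a new place and yaw each time: dark rubber pad 300 (x) x 340 (y) mm, top 5 mm above the bench, with two steel rails 16 mm wide, tops 17 mm above the bench. Origin at the centre of the pad's underside. Far rail: along own y, inner face at x = +125 mm. Side rail: along own x, inner face at y = +145 mm. The other two sides are open.
- home (a point): where the centre of the fan is when it lies flat with its edges against both rails: fixed in the nest, at nest x +65, y +85 mm, 24 mm above the bench; axes as the nest's. Sliding the lying fan on the pad takes about 2 to 9 N; pressing it home with 10 to 20 N is harmless.
- locker: bystander: white threadlock bottle, 28 mm diameter, 70 mm tall, standing on the pad's near corner, at about nest x -120, y -145 mm; origin at the centre of its underside. Leave alone.
- bush: bystander: brass bush, 32 mm diameter, 22 mm tall, standing on the pad at about nest x -120, y +115 mm; origin at the centre of its underside. Leave alone.
- small_fan: bystander: smaller 80 x 80 x 25 mm fan lying flat on the bench to the left of the nest; origin at its centre. Leave alone.
- driver: bystander: screwdriver lying on the bench to the right of the nest; origin at the centre of its length, on the bench. Leave alone.
- tape: bystander: roll of tape, 90 mm diameter, 25 mm high, lying on the bench to the right; origin at the centre of its underside. Leave alone.
- spray: bystander: white spray-cleaner bottle, 70 mm diameter, 190 mm tall, standing on the left; origin at the centre of its underside. Leave alone.
- nutcup: bystander: steel nut bowl, 64 mm diameter, 45 mm tall, on the left; origin at the centre of its underside. Leave alone.
Mind the look-alikes: they are no part of the job. What is shaped like the fan but green is not meant.

How it is judged:
By the outcome, as a careful person would: the job done as asked, in the order asked, and still so for the second after the job is handed in, with the robot touching nothing.
It also fails if it takes over 64 s, if anything falls off the work surface, if the arm or the gripper's body presses on something with over 40 N, if the wrist force passes 120 N, or if a joint passes its speed limit or range.

ROBOT

A 6-joint arm with a two-finger parallel gripper is mounted at the origin on the work surface. World frame = base frame: x ahead of the robot, y to its left, z up, the work surface at z = 0. Lengths are in m, angles in rad, forces in N, time in s.
With the tool pointing down it reaches from about 0.375 to 0.9 m from the base axis. Payload 3.1 kg.
Tool frame: the origin (TCP) lies at the very end of the fingers, on their centre line; the grasp point (between the pads) lies 19 mm behind it (manip.pinch_z is the distance from the TCP to the grasp point, in m); z points along the fingers, y is the line along which they close (so a half turn about z gives the same grasp; the last joint's range is limited). The gripper opens to 85 mm and grips with 20 to 120 N. Pads are 22 mm wide; open, the fingers measure 114 mm over their backs; the gripper's body (76 mm by 85 mm) begins 54 mm behind the grasp point. The pads swing forward as they close: fully open they stand 13 mm farther back than shut.
Start: joints at [1.163, 0.527, 1.433, -0, 1.181, -0.178], TCP at [0.142, 0.609, 0.196] pointing down, gripper open.
Joint ranges: [-3.08, 3.08], [-0.75, 2.2], [0.22, 2.44], [-1.43, 4.57], [0, 2.65], [-2.85, 2.85]. Speed limits (rad/s): [2.79, 2.79, 3.14, 3.14, 3.14, 3.14].

INTERFACE

Orientations are given as a unit quaternion [x, y, z, w].
In Python, from station import manip gives the robot as it stands.
- The arm moves only by the tool servo_tool, never from a script. Its argument "commands" is one flat list of numbers, 7 for each row, row after row: the shift along the tool's x, y, z each as a share of 500 mm, from -1 to 1, then the turn, a rotation vector about the tool's x, y, z each as a share of 360 degrees, from -1 to 1, then the opening, from -1 (shut) to 1 (fully open). In form: [dx, dy, dz, rx, ry, rz, claw, dx, dy, dz, rx, ry, rz, claw, ...]. A call has 1 to 12 rows; each row shifts and turns the commanded pose from where the row before left it, along the tool's axes as they then stand; what a row does not reach is not made up. A row lasts 1/12 s, in which the tool goes at most 41.7 mm and 7.16 degrees, less where a joint would pass 70% of its speed; a pose out of reach is approached as far as the arm can. A call with a number of a shift or a turn outside -1 to 1 is refused whole. A call with a gripper value outside its range is refused whole. The fingers move at their own pace and stop on an object; "force" is the grip in N (left out, the last holds). Time passes only in rows, so rows that do not move let the fingers close. It gives the time, the measured TCP pose, the force, the opening and the grip force at its end, in the units of the state.
- manip.sense(): the state, without advancing time (a new reading comes with each control period).
- manip.snapshot(name): name is "scene" or "top" or "wrist"; returns a dict with "img" (400x640x3 uint8, red, green, blue), "mtx" (3x3 intrinsics, pixels), "world_to_cam" (4x4, takes a point from world to camera coordinates). Camera axes: x right, y up, looking along -z (the intrinsics and any distortion apply to the point x, -y, -z); pixel columns grow to the right and rows downward; lengths in m; the calibration is good to about 2 mm. A picture is of the moment at which its call begins. There is no depth.
- manip.sign_off(): hands the job in; it is judged then, once.
Trained networks look in a picture, given as the dict that the camera call returned (one of the last four; its "shot" number tells which), for a name from the list of things; names that differ only in an ending like _2 or _b are one class to them, and where a whole thing is asked for, a point or a joint stands for the part that bears it (a point fixed in the world has none). Each returns a list of dicts, best first, with "conf" (0 to 1); they miss things now and then, are a little off and sometimes report something else, mostly with a low value. They report only what shows in the picture. A call takes as long as a camera call. They do not tell look-alikes from the thing itself.
- manip.look_for(picture, query): "box" ([left, top, width, height] in pixels, round what is visible of it).
- manip.silhouettes(picture, query): "pixels" (400x640 bool, what is visible of it) and "box" ([left, top, width, height] in pixels, round what is visible of it).
The state is a dict: "t": time; "q": joint angles; "qd": joint speeds; "tau": joint torques, N m; "tcp_pos": TCP position; "tool_rot": TCP orientation; "force": force on the tool from outside, world axes, zero at the start; "ft_torque": the same for the moment, N m; "finger_gap": opening from 0.0 (shut) to 1.0 (fully open); "gripper_force": force on a finger pad.
Only numpy, scipy, OpenCV 4.12 (cv2) and the standard library are available. Lean on these libraries where they do the work, as an engineer would, in place of code of your own. Each camera call takes 0.05 s, during which the arm holds its last target. There are 200 camera calls.

## Working session

There is one attempt and no reset: what is moved stays moved. The work goes in short steps, Python scripts to look and compute and a tool call to move; the robot and the scene stay as the last step left them, time stands still between calls to the robot, and variables do not carry over. Pictures are saved under pics/ and viewed, at most 10 in all, crops included, and the job is handed in when it is done.

Besides the shell and the picture viewer there is one more tool, called after ">>>" in YAML: its name, and indented under it one key for each argument. servo_tool: Moves the arm, as the interface text tells. Its arguments: {"type":"object","properties":{"commands":{"type":"array"},"force":{"type":"number"}},"required":["commands"]}

```bash
mkdir -p pics; ls; cat > h.py <<'E'
import numpy as np, cv2
from station import manip
def cam(s):
    return np.array(s["mtx"]),np.array(s["world_to_cam"])
def proj(s,P):
    K,T=cam(s);P=np.atleast_2d(P);c=P@T[:3,:3].T+T[:3,3];c=c*[1,-1,-1];u=c@K.T;return u[:,:2]/u[:,2:]
def ray(s,uv,z):
    K,T=cam(s);R=T[:3,:3];C=-R.T@T[:3,3];d=np.linalg.inv(K)@[uv[0],uv[1],1];d=R.T@(d*[1,-1,-1]);return C+d*(z-C[2])/d[2]
def save(n,s): cv2.imwrite("pics/"+n+".png",s["img"][:,:,::-1])
E
python3 - <<'E'
from h import *
for n in ("scene","top"):
    s=manip.snapshot(n); save(n,s); print(n,s.keys(),s.get("dist"))
    for q in ("fan","nest","small_fan","locker","bush","spray","nutcup","tape","driver"):
        print(q,[(np.round(d["box"]).tolist(),round(d["conf"],2)) for d in manip.look_for(s,q)[:4]])
    if n=="top": print([ray(s,p,0) for p in ((0,0),(640,400))])
E
```

```text
pics
scene dict_keys(['img', 'mtx', 'world_to_cam', 'shot']) None
fan [([254.0, 114.0, 44.0, 42.0], 0.69), ([268.0, 167.0, 40.0, 53.0], 0.55), ([146.0, 178.0, 33.0, 28.0], 0.4)]
nest [([203.0, 172.0, 159.0, 129.0], 0.67)]
small_fan [([443.0, 252.0, 44.0, 38.0], 0.91)]
locker []
bush [([144.0, 179.0, 36.0, 28.0], 0.62)]
spray [([429.0, 293.0, 46.0, 48.0], 0.9)]
nutcup [([430.0, 296.0, 44.0, 47.0], 0.69), ([200.0, 177.0, 164.0, 127.0], 0.57), ([466.0, 199.0, 21.0, 23.0], 0.56), ([144.0, 178.0, 36.0, 32.0], 0.28)]
tape [([146.0, 180.0, 35.0, 28.0], 0.7)]
driver [([197.0, 114.0, 6.0, 55.0], 0.51)]
top dict_keys(['img', 'mtx', 'world_to_cam', 'shot']) None
fan [([385.0, 240.0, 41.0, 42.0], 0.78)]
nest [([284.0, 122.0, 120.0, 108.0], 0.86)]
small_fan [([158.0, 193.0, 36.0, 33.0], 0.81), ([451.0, 137.0, 35.0, 33.0], 0.58)]
locker []
bush []
spray [([149.0, 128.0, 42.0, 33.0], 0.94), ([471.0, 208.0, 36.0, 48.0], 0.3)]
nutcup [([168.0, 259.0, 21.0, 24.0], 0.6), ([282.0, 122.0, 122.0, 108.0], 0.18)]
tape [([453.0, 136.0, 31.0, 32.0], 0.69)]
driver [([465.0, 200.0, 45.0, 58.0], 0.9), ([166.0, 258.0, 23.0, 27.0], 0.43)]
[array([1.16387242, 0.98703188, 0.        ]), array([-0.06025211, -0.83314439,  0.        ])]
```

```bash
python3 - <<'E'
import cv2,numpy as np
a=cv2.imread("pics/scene.png")[90:350,130:500];b=cv2.imread("pics/top.png")[90:310,130:520]
cv2.imwrite("pics/a.png",cv2.resize(a,(800,562),interpolation=cv2.INTER_CUBIC));cv2.imwrite("pics/b.png",cv2.resize(b,(780,440),interpolation=cv2.INTER_CUBIC))
E
```

```text
(no output)
```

View pics/a.png

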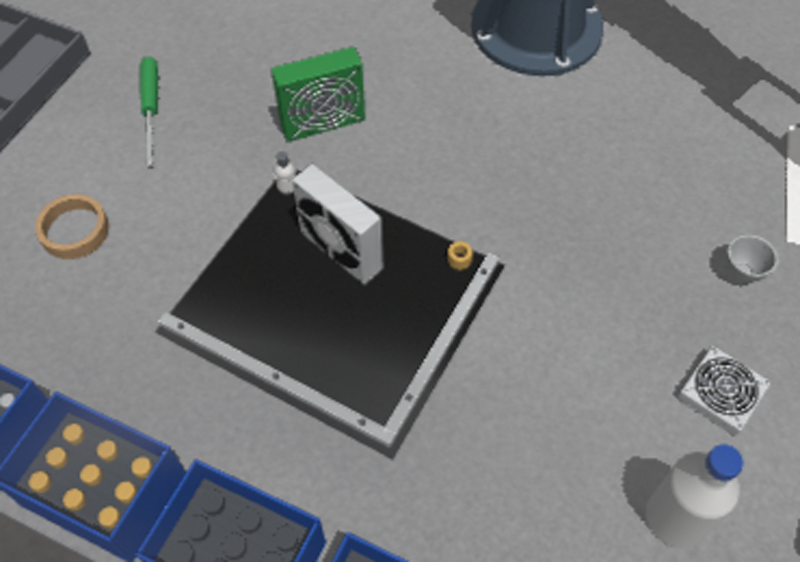

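View pics/b.png

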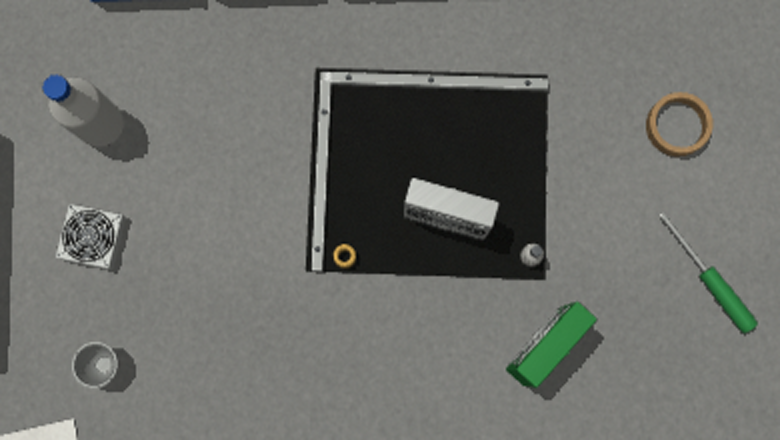

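Two candidates are shaped like the fan: the white one on the pad (scene ≈ (287,193), top ≈ (355,194)) and the green one on the bench (scene ≈ (276,134), top ≈ (405,262)). The white one is meant, because it stands on the pad and isn't green. The crops show its wire-guard face toward the robot and its back with the struts toward the far rail.

Next I'll fit the poses.

```bash
cat >> h.py <<'E'
from scipy.optimize import minimize
def box(x0,x1,y0,y1,z0,z1): return np.array([[x,y,z] for x in(x0,x1) for y in(y0,y1) for z in(z0,z1)],float)
NEST=np.vstack([box(-.15,.15,-.17,.17,0,.005),box(.125,.141,-.17,.17,.005,.017),box(-.15,.141,.145,.161,.005,.017)])
FSTAND=box(-.019,.019,-.06,.06,.005,.125); FLAT=box(-.06,.06,-.06,.06,.005,.043)
def place(M,p):
    c,s=np.cos(p[2]),np.sin(p[2]);return M@np.array([[c,s,0],[-s,c,0],[0,0,1]])+[p[0],p[1],0]
def hullmask(s,P):
    m=np.zeros((1600,2560),np.uint8);h=cv2.convexHull(((proj(s,P)+.5)*4).astype(np.float32)).astype(np.int32)
    cv2.fillConvexPoly(m,h,255);return cv2.resize(m,(640,400),interpolation=cv2.INTER_AREA)/255.
def fit(obs,M,p0):
    def f(p): return sum(np.abs(hullmask(s,place(M,p))-m).sum()/m.sum() for s,m in obs)
    best=None
    for d in (.02,.008):
        p0=np.array(p0); r=minimize(f,p0,method="Nelder-Mead",options=dict(initial_simplex=np.vstack([p0]+[p0+np.eye(3)[i]*[d,d,6*d] for i in range(3)]),xatol=2e-4,fatol=1e-4)); p0=r.x
    return r.x,r.fun
E
cat > m.py <<'E'
from h import *
S=[manip.snapshot(n) for n in("top","scene")]
def pick(s,q,uv):
    L=[d for d in manip.silhouettes(s,q)]
    for d in L:
        b=d["box"]
        if b[0]<uv[0]<b[0]+b[2] and b[1]<uv[1]<b[1]+b[3]: return d["pixels"].astype(float)
    print("none",q,[(d["box"],d["conf"]) for d in L])
N=[(s,pick(s,"nest",u)) for s,u in zip(S,((344,160),(287,230)))]
F=[(s,pick(s,"fan",u)) for s,u in zip(S,((355,194),(287,193)))]
vis=[]
for (s,n),(_,f) in zip(N,F):
    v=s["img"].copy()
    for m,c in((n,(255,0,0)),(f,(0,255,0))):
        if m is not None: cv2.drawContours(v,cv2.findContours(m.astype(np.uint8),0,1)[0],-1,c,1)
    vis.append(v)
c0=ray(S[0],(344,176),.005); print(c0)
for i in range(2):
    o=[x for x in N[i:i+1] if x[1] is not None]
    if o: print("nest",i,fit(o,NEST,[c0[0],c0[1],0]))
o=[x for x in N if x[1] is not None]; pn,_=fit(o,NEST,[c0[0],c0[1],0]); print("nest",pn)
f0=ray(S[0],(355,194),.06);o=[x for x in F if x[1] is not None]
for i in o: print("fan1",fit([i],FSTAND,[f0[0],f0[1],-.2]))
pf,e=fit(o,FSTAND,[f0[0],f0[1],-.2]); print("fan",pf,e)
for v,s in zip(vis,S):
    for M,p in((NEST,pn),(FSTAND,pf)): 
        for u in proj(s,place(M,p)): cv2.circle(v,tuple(int(a) for a in np.round(u)),0,(255,255,0),-1)
w=np.hstack([cv2.resize(vis[0][110:245,270:420],None,fx=2.66,fy=2.66,interpolation=0),cv2.resize(vis[1][160:310,195:370],(400,359),interpolation=0)[:359]])
cv2.imwrite("pics/fit.png",w[:,:,::-1]); np.save("p.npy",[pn,pf])
E
python3 m.py
```

```text
none fan [([385.2, 239.7, 40.4, 45.1], 0.86)]
[ 0.57404419 -0.06125492  0.005     ]
nest 0 (array([ 0.57627893, -0.05999518, -0.0644947 ]), np.float64(0.11774200772131602))
nest 1 (array([ 0.57717305, -0.05973676, -0.06245227]), np.float64(0.16038290805675848))
nest [ 0.57655252 -0.05983403 -0.06317367]
fan1 (array([ 0.50869085, -0.08483309, -0.35025802]), np.float64(0.07215224574009146))
fan [ 0.50869085 -0.08483309 -0.35025802] 0.07215224574009146
```

```bash
cat > m2.py <<'E'
from h import *
S=[manip.snapshot(n) for n in("top","scene")]
F=[]
for s,(x0,y0,x1,y1) in zip(S,((325,170,385,212),(262,163,312,224))):
    g=s["img"].astype(int); m=(g.max(2)>110)&(g.max(2)-g.min(2)<25)
    k=np.zeros_like(m);k[y0:y1,x0:x1]=m[y0:y1,x0:x1]
    n,l,st,_=cv2.connectedComponentsWithStats(k.astype(np.uint8)); i=1+st[1:,4].argmax()
    h=cv2.convexHull(np.argwhere(l==i)[:,::-1].astype(np.int32)); mm=np.zeros((400,640),np.uint8);cv2.fillConvexPoly(mm,h,1);F.append((s,mm.astype(float)))
pn,pf=np.load("p.npy")
for o in(F[:1],F[1:],F): print(fit(o,FSTAND,pf))
pf,_=fit(F,FSTAND,pf)
vis=[]
for s,m in F:
    v=cv2.resize(s["img"],None,fx=5,fy=5,interpolation=0)
    for M,p in((NEST,pn),(FSTAND,pf)):
        for j in range(0,len(M),8):
            u=np.round((proj(s,place(M[j:j+8],p))+.5)*5).astype(int)
            for a in range(8):
                for b in(1,2,4):
                    if not a&b: cv2.line(v,u[a].tolist(),u[a|b].tolist(),(255,0,0) if len(M)>8 else (0,255,0),1)
    vis.append(v)
w=np.hstack([cv2.resize(vis[0][550:1225,1350:2100],(400,360)),cv2.resize(vis[1][800:1550,975:1850],(400,360))])
cv2.imwrite("pics/fit2.png",w[:,:,::-1]); np.save("p.npy",[pn,pf])
c,s_=np.cos(pn[2]),np.sin(pn[2]); d=(pf-pn)[:2]; print("fan in nest",c*d[0]+s_*d[1],-s_*d[0]+c*d[1],pf[2]-pn[2])
st=manip.sense();print(st["t"],st["tcp_pos"],st["tool_rot"],st["force"])
E
python3 m2.py
```

```text
(array([ 0.51066816, -0.08477866, -0.27732701]), np.float64(0.4379466072143142))
(array([ 0.47829752, -0.09548087, -0.02218046]), np.float64(0.28593843117715445))
(array([ 0.5095899 , -0.08478537, -0.29396638]), np.float64(0.9219105935491144))
fan in nest -0.0652538237307633 -0.029129027912524332 -0.2307927145044382
1.4 [0.14174476 0.60872299 0.1955115 ] [1.14153063e-01 9.93463174e-01 2.03456154e-05 1.54764481e-05] [0.16391349 0.11729862 0.30518711]
```

View pics/fit2.png

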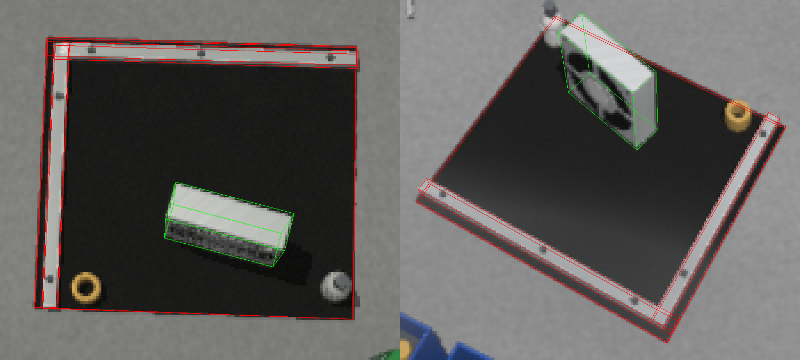

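The fits lie on the picture: nest at (0.5766, -0.0598), yaw -0.063; fan at (0.5096, -0.0848), yaw -0.294, guard facing the robot. Now I'll plan the moves.

```bash
cat > go.py <<'E'
import sys
from h import *
from scipy.spatial.transform import Rotation as R
# args: groups of x y z toolY_yaw rows ; prints tool-frame shares per row; 'n' prefix -> nest frame (pn)
def nest(x,y):
    p=np.load("p.npy")[0];c,s=np.cos(p[2]),np.sin(p[2]);return p[0]+c*x-s*y,p[1]+s*x+c*y,p[2]
def plan(*wps):
    st=manip.sense();P=np.array(st["tcp_pos"]);Ro=R.from_quat(st["tool_rot"])
    print("t",round(st["t"],2),"tcp",P.round(4),"tilt",Ro.as_matrix()[:,2].round(4),"F",np.round(st["force"],1),"gap",st["finger_gap"])
    for x,y,z,a,n in wps:
        T=R.from_matrix(np.column_stack([[-np.sin(a),np.cos(a),0],[np.cos(a),np.sin(a),0],[0,0,-1]]))
        T=R.from_matrix(np.column_stack([np.cross([np.cos(a),np.sin(a),0],[0,0,-1]),[np.cos(a),np.sin(a),0],[0,0,-1]]))
        rv=(Ro.inv()*T).as_rotvec()/(2*np.pi); d=T.inv().apply(np.array([x,y,z])-P)/.5
        print("turn total",rv.round(4),"then shift/row",(d/n).round(4),"x",n,"=>",np.round([x,y,z],4)); P=np.array([x,y,z]);Ro=T
E
python3 - <<'E'
from go import *
a=np.pi/2-.294
plan((.42,.3,.196,a,12),(.452,-.068,.196,a,12),(.452,-.068,.1,a,5),(.452+.09*.957,-.068-.09*.29,.1,a,12))
E
```

```text
t 1.4 tcp [0.1417 0.6087 0.1955] tilt [ 0.  0. -1.] F [0.2 0.1 0.3] gap 0.9982140574630891
turn total [0.     0.     0.0104] then shift/row [-0.0593 -0.0358 -0.0001] x 12 => [0.42  0.3   0.196]
turn total [0. 0. 0.] then shift/row [-0.0229 -0.0572  0.    ] x 12 => [ 0.452 -0.068  0.196]
turn total [0. 0. 0.] then shift/row [0.     0.     0.0384] x 5 => [ 0.452 -0.068  0.1  ]
turn total [0. 0. 0.] then shift/row [-0.015 -0.     0.   ] x 12 => [ 0.5381 -0.0941  0.1   ]
```

>>> servo_tool:
  commands: [0, 0, 0, 0, 0, 0.0104, 1, -0.065, -0.039, 0, 0, 0, 0, 1, -0.065, -0.039, 0, 0, 0, 0, 1, -0.065, -0.039, 0, 0, 0, 0, 1, -0.065, -0.039, 0, 0, 0, 0, 1, -0.065, -0.039, 0, 0, 0, 0, 1, -0.065, -0.039, 0, 0, 0, 0, 1, -0.065, -0.039, 0, 0, 0, 0, 1, -0.065, -0.039, 0, 0, 0, 0, 1, -0.065, -0.039, 0, 0, 0, 0, 1, -0.065, -0.039, 0, 0, 0, 0, 1, -0.065, -0.039, 0, 0, 0, 0, 1]

```text
t: 2.4
tcp_pos: [0.4228, 0.2983, 0.1958]
tool_rot: [0.147, 0.989, 0.0, 0.0]
force: [0.5, -0.4, 0.0]
finger_gap: 0.998
gripper_force: 0.0
```

>>> servo_tool:
  commands: [-0.025, -0.062, 0, 0, 0, 0, 1, -0.025, -0.062, 0, 0, 0, 0, 1, -0.025, -0.062, 0, 0, 0, 0, 1, -0.025, -0.062, 0, 0, 0, 0, 1, -0.025, -0.062, 0, 0, 0, 0, 1, -0.025, -0.062, 0, 0, 0, 0, 1, -0.025, -0.062, 0, 0, 0, 0, 1, -0.025, -0.062, 0, 0, 0, 0, 1, -0.025, -0.062, 0, 0, 0, 0, 1, -0.025, -0.062, 0, 0, 0, 0, 1, -0.025, -0.062, 0, 0, 0, 0, 1, 0, 0, 0, 0, 0, 0, 1]

```text
t: 3.4
tcp_pos: [0.4567, -0.0723, 0.1961]
tool_rot: [0.149, 0.989, -0.002, 0.002]
force: [1.3, 0.5, -0.1]
finger_gap: 1.0
gripper_force: 0.0
```

```bash
python3 - <<'E'
from go import *
a=np.pi/2-.294
plan((.452,-.068,.196,a,1),(.452,-.068,.1,a,5))
s=manip.snapshot("wrist");save("w1",s)
E
```

```text
t 3.4 tcp [ 0.4567 -0.0723  0.1961] tilt [ 0.0038 -0.0038 -1.    ] F [ 1.3  0.5 -0.1] gap 0.9999119720764118
turn total [-0.0004  0.0008 -0.0009] then shift/row [0.0116 0.0055 0.0002] x 1 => [ 0.452 -0.068  0.196]
turn total [0. 0. 0.] then shift/row [0.     0.     0.0384] x 5 => [ 0.452 -0.068  0.1  ]
```

View pics/w1.png

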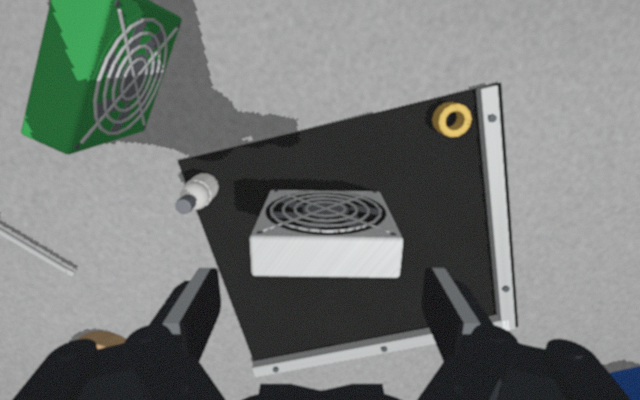

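The wrist view shows the white fan at about (325,240), square to and centred between the fingers, with its guard on the robot's side. I'll descend on the guard side.

>>> servo_tool:
  commands: [0.014, 0.004, 0, 0, 0.0008, -0.0008, 1, 0, 0, 0.038, 0, 0, 0, 1, 0, 0, 0.038, 0, 0, 0, 1, 0, 0, 0.038, 0, 0, 0, 1, 0, 0, 0.038, 0, 0, 0, 1, 0, 0, 0.038, 0, 0, 0, 1, 0, 0, 0, 0, 0, 0, 1]

```text
t: 4.03
tcp_pos: [0.4445, -0.0594, 0.0981]
tool_rot: [0.143, 0.99, 0.001, -0.006]
force: [-0.9, -0.6, -0.0]
finger_gap: 1.0
gripper_force: 0.0
```

>>> servo_tool:
  commands: [-0.012, 0, 0, 0, 0, 0, 1, -0.012, 0, 0, 0, 0, 0, 1, -0.012, 0, 0, 0, 0, 0, 1, -0.012, 0, 0, 0, 0, 0, 1, -0.012, 0, 0, 0, 0, 0, 1, -0.012, 0, 0, 0, 0, 0, 1]

```text
t: 4.53
tcp_pos: [0.4836, -0.073, 0.101]
tool_rot: [0.144, 0.99, 0.0, -0.002]
force: [0.1, 0.3, 0.1]
finger_gap: 1.004
gripper_force: 0.0
```

```bash
python3 - <<'E'
from go import *
s=manip.sense();print(s["tcp_pos"],s["force"],s["tool_rot"])
a=cv2.resize(manip.snapshot("wrist")["img"],(400,250)); b=cv2.resize(manip.snapshot("scene")["img"][130:310,190:380],(400,380))
cv2.imwrite("pics/w2.png",np.vstack([a,b])[:,:,::-1][:600])
E
```

```text
[ 0.48355954 -0.07304944  0.10099203] [0.12144894 0.30346592 0.08406286] [ 1.44085351e-01  9.89563800e-01  1.83956753e-04 -1.69230598e-03]
```

View pics/w2.png

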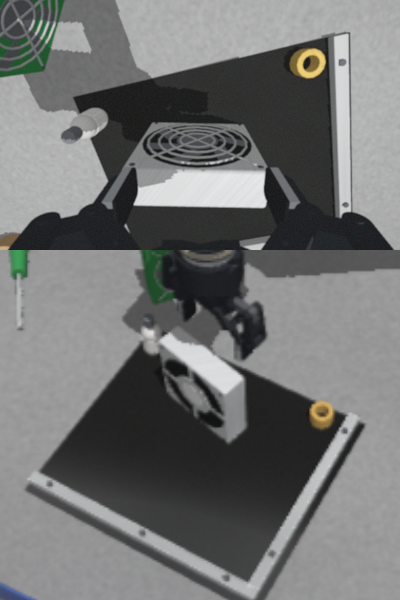

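The fan still stands, and the fingers are just at its guard face near the top. I'll push on slowly.

>>> servo_tool:
  commands: [-0.011, 0, 0, 0, 0, 0, 1, -0.011, 0, 0, 0, 0, 0, 1, -0.011, 0, 0, 0, 0, 0, 1, -0.011, 0, 0, 0, 0, 0, 1]

```text
t: 4.97
tcp_pos: [0.504, -0.0791, 0.1002]
tool_rot: [0.144, 0.99, 0.0, -0.002]
force: [0.4, -0.5, -0.9]
finger_gap: 1.005
gripper_force: 0.0
```

>>> servo_tool:
  commands: [-0.012, 0, 0, 0, 0, 0, 1, -0.012, 0, 0, 0, 0, 0, 1, -0.012, 0, 0, 0, 0, 0, 1, -0.012, 0, 0, 0, 0, 0, 1, -0.012, 0, 0, 0, 0, 0, 1, -0.01, 0, 0, 0, 0, 0, 1, 0, 0, 0, 0, 0, 0, 1, 0, 0, 0, 0, 0, 0, 1]

```text
t: 5.63
tcp_pos: [0.5371, -0.0889, 0.1]
tool_rot: [0.144, 0.99, 0.0, -0.003]
force: [-0.7, -0.4, 0.3]
finger_gap: 1.001
gripper_force: 0.0
```

```bash
python3 - <<'E'
from go import *
s=manip.sense();print(s["tcp_pos"],s["force"],s["tool_rot"])
a=cv2.resize(manip.snapshot("wrist")["img"],(400,250)); b=cv2.resize(manip.snapshot("scene")["img"][130:310,190:380],(400,380))
cv2.imwrite("pics/w3.png",np.vstack([a,b])[:,:,::-1][:600])
E
```

```text
[ 0.53709588 -0.08893848  0.09996784] [-0.65785235 -0.43692555  0.25326411] [ 1.44053383e-01  9.89566462e-01  3.84047692e-04 -2.58681720e-03]
```

View pics/w3.png

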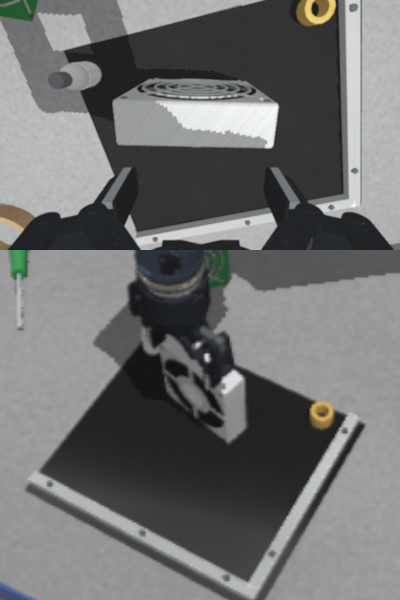

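The fingers appear to have passed over the fan without touching it. I'll check the geometry against the wrist picture.

```bash
python3 - <<'E'
from go import *
s=manip.snapshot("wrist");pn,pf=np.load("p.npy");st=manip.sense()
print("fan corners",proj(s,place(FSTAND,pf)).round(0).tolist())
Rm=R.from_quat(st["tool_rot"]).as_matrix();P=np.array(st["tcp_pos"])
for y in(-.042,.042):
  for b in(0,.013,.019): print(y,b,proj(s,P+Rm@[0,y,-b]).round(0))
T=np.array(s["world_to_cam"]);print("cam",-T[:3,:3].T@T[:3,3],T[2,:3])
print(proj(s,place(NEST,pn)[[0,2,4,6]]).round())
save("w4",s)
E
```

```text
fan corners [[238.0, 127.0], [178.0, 163.0], [396.0, 128.0], [450.0, 164.0], [242.0, 176.0], [188.0, 241.0], [393.0, 176.0], [441.0, 242.0]]
-0.042 0 [[246. 235.]]
-0.042 0.013 [[241. 245.]]
-0.042 0.019 [[239. 251.]]
0.042 0 [[399. 235.]]
0.042 0.013 [[405. 245.]]
0.042 0.019 [[407. 251.]]
cam [ 0.45839585 -0.06645547  0.27864334] [-0.30431921  0.09061694  0.94825017]
[[107.  84.]
 [575. -35.]
 [230. 389.]
 [576. 325.]]
```

View pics/w4.png

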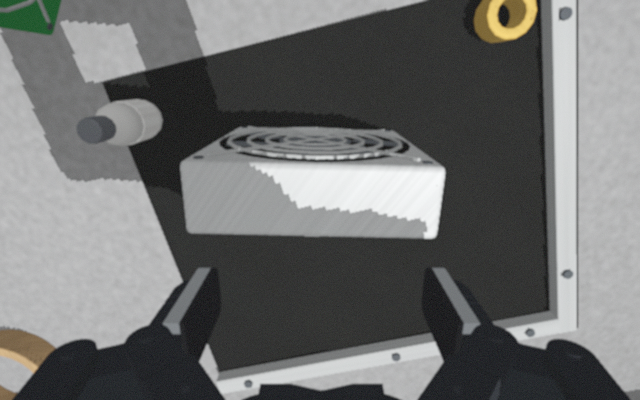

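The fan pose is exact, but the open fingertips sit much farther back than the TCP, so they cleared the top. I'll go back and shut the gripper to tip it.

>>> servo_tool:
  commands: [0, 0, -0.03, 0, 0, 0, 1, 0.03, 0, -0.01, 0, 0, 0, 1, 0.03, 0, 0, 0, 0, 0, 1, 0.03, 0, 0, 0, 0, 0, 1, 0.03, 0, 0, 0, 0, 0, 1, 0.03, 0, 0, 0, 0, 0, 1, 0.03, 0, 0, 0, 0, 0, 0, 0, 0, 0, 0, 0, 0, 0, 0, 0, 0, 0, 0, 0, 0, 0, 0, 0, 0, 0, 0, 0, 0]

```text
invalid input at $.commands: expected a multiple of 7 numbers
```

```bash
python3 - <<'E'
from go import *
s=manip.snapshot("wrist");cv2.imwrite("pics/half.png",s["img"][150:,:,::-1])
st=manip.sense();print(st["finger_gap"],st["tcp_pos"])
Rm=R.from_quat(st["tool_rot"]).as_matrix();P=np.array(st["tcp_pos"])
for b in(0,.01,.02,.03,.04,.05): print(b,[proj(s,P+Rm@[x,.042,-b]).round(0).tolist() for x in(-.011,.011)])
E
```

```text
0.998068900486938 [ 0.53648052 -0.08866362  0.10000411]
0 [[[398.0, 253.0]], [[401.0, 216.0]]]
0.01 [[[402.0, 261.0]], [[405.0, 223.0]]]
0.02 [[[406.0, 271.0]], [[410.0, 231.0]]]
0.03 [[[411.0, 282.0]], [[415.0, 240.0]]]
0.04 [[[416.0, 294.0]], [[420.0, 250.0]]]
0.05 [[[422.0, 308.0]], [[427.0, 262.0]]]
```

>>> servo_tool:
  commands: [0, 0, 0, 0, 0, 0, -1, 0, 0, 0, 0, 0, 0, -1, 0, 0, 0, 0, 0, 0, -1, 0, 0, 0, 0, 0, 0, -1, 0, 0, 0, 0, 0, 0, -1, 0, 0, 0, 0, 0, 0, -1]

```text
t: 6.33
tcp_pos: [0.537, -0.0889, 0.1001]
tool_rot: [0.144, 0.99, 0.0, -0.002]
force: [-0.4, 0.6, 0.1]
finger_gap: 0.145
gripper_force: 0.0
```

```bash
python3 - <<'E'
from go import *
s=manip.snapshot("wrist");h=cv2.imread("pics/half.png");st=manip.sense();print(st["finger_gap"],st["tcp_pos"])
cv2.imwrite("pics/shut.png",np.vstack([h,s["img"][150:,:,::-1]]))
plan((.448,-.066,.11,np.pi/2-.294,5))
E
```

```text
0.052820737275762 [ 0.53698755 -0.08891175  0.10007426]
t 6.38 tcp [ 0.537  -0.0889  0.1001] tilt [-0.0048  0.0014 -1.    ] F [ 0.3 -0.6 -0.4] gap 0.052820737275762
turn total [ 0.     -0.0008  0.0008] then shift/row [ 0.0367 -0.0015 -0.004 ] x 5 => [ 0.448 -0.066  0.11 ]
```

View pics/shut.png

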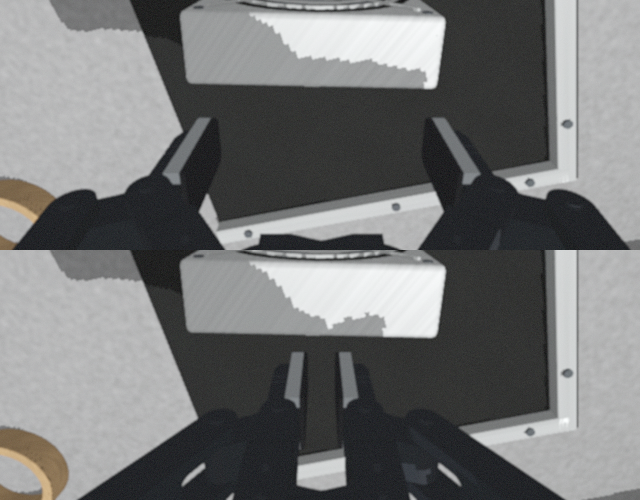

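The tips' image position (near corner at row 252 shut, 268 open) puts them about 40 mm (shut) and 54 mm (open) behind the reported TCP. That explains the miss. My previous row list was malformed, but nothing touched. I'll rise, go back to the guard side, then lower with the fingers shut.

>>> servo_tool:
  commands: [0, 0, -0.04, 0, 0, 0, -1, 0, 0, -0.04, 0, 0, 0, -1, 0.04, 0, 0, 0, 0, 0, -1, 0.04, 0, 0, 0, 0, 0, -1, 0.04, 0, 0, 0, 0, 0, -1, 0.04, 0, 0, 0, 0, 0, -1, 0.03, 0, 0, 0, 0, 0, -1, 0, 0, 0, 0, 0, 0, -1]

```text
t: 7.05
tcp_pos: [0.442, -0.0601, 0.1403]
tool_rot: [0.144, 0.99, 0.001, -0.005]
force: [0.3, 0.3, -0.7]
finger_gap: 0.002
gripper_force: 0.0
```

>>> servo_tool:
  commands: [0, 0, 0.04, 0, 0, 0, -1, 0, 0, 0.04, 0, 0, 0, -1, 0, 0, 0.04, 0, 0, 0, -1, 0, 0, 0.02, 0, 0, 0, -1, 0, 0, 0, 0, 0, 0, -1, 0, 0, 0, 0, 0, 0, -1]

```text
t: 7.55
tcp_pos: [0.4466, -0.0621, 0.0702]
tool_rot: [0.144, 0.99, 0.0, -0.003]
force: [0.1, 0.2, -0.2]
finger_gap: 0.001
gripper_force: 0.0
```

```bash
python3 - <<'E'
from go import *
plan((.48,-.0764,.07,np.pi/2-.294,5))
a=cv2.resize(manip.snapshot("wrist")["img"],(400,250)); b=cv2.resize(manip.snapshot("scene")["img"][110:265,220:380],(360,350))
c=np.zeros((600,400,3),np.uint8);c[:250]=a;c[250:,:360]=b;cv2.imwrite("pics/w5.png",c[:,:,::-1])
E
```

```text
t 7.55 tcp [ 0.4466 -0.0621  0.0702] tilt [-0.0049  0.0015 -1.    ] F [ 0.1  0.2 -0.2] gap 0.0012670603466435444
turn total [ 0.     -0.0008  0.0008] then shift/row [-0.0144 -0.0016  0.0001] x 5 => [ 0.48   -0.0764  0.07  ]
```

View pics/w5.png

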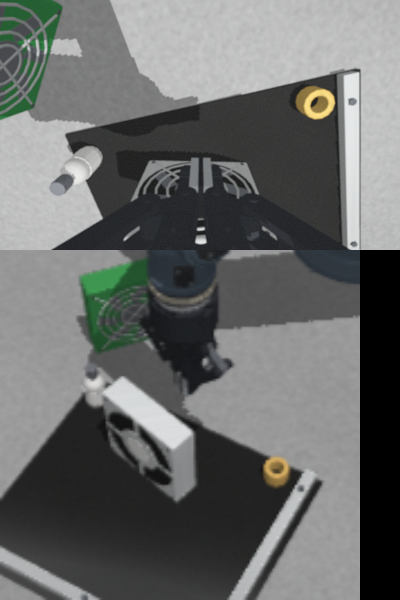

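The shut fingers stand behind the guard face. I'll push in small steps and watch the force.

>>> servo_tool:
  commands: [-0.012, -0.002, 0, 0, 0, 0, -1, -0.012, -0.002, 0, 0, 0, 0, -1, -0.012, -0.002, 0, 0, 0, 0, -1, -0.012, -0.002, 0, 0, 0, 0, -1, -0.012, 0, 0, 0, 0, 0, -1, -0.012, 0, 0, 0, 0, 0, -1]

```text
t: 8.15
tcp_pos: [0.4799, -0.0762, 0.0705]
tool_rot: [0.144, 0.99, 0.0, -0.002]
force: [-1.0, 0.0, 1.0]
finger_gap: 0.0
gripper_force: 0.5
```

>>> servo_tool:
  commands: [-0.012, 0, 0, 0, 0, 0, -1, -0.012, 0, 0, 0, 0, 0, -1]

```text
t: 8.32
tcp_pos: [0.4909, -0.0793, 0.0702]
tool_rot: [0.144, 0.99, 0.0, -0.003]
force: [-1.1, 1.0, 0.7]
finger_gap: 0.001
gripper_force: 0.4
```

>>> servo_tool:
  commands: [-0.012, 0, 0, 0, 0, 0, -1, -0.012, 0, 0, 0, 0, 0, -1]

```text
t: 8.48
tcp_pos: [0.5028, -0.0828, 0.0702]
tool_rot: [0.144, 0.99, 0.0, -0.002]
force: [0.3, 0.5, 0.1]
finger_gap: -0.004
gripper_force: 0.1
```

```bash
cat > fanfit.py <<'E'
from h import *
import sys
def blob(s,thr=105):
    pn=np.load("p.npy")[0]
    # white pixels strictly inside pad (excluding rails), as flat/standing fan
    g=s["img"].astype(int); m=((g.max(2)>thr)&(g.max(2)-g.min(2)<25)).astype(np.uint8)
    P=place(box(-.1,.12,-.15,.14,.0,.03),pn); return m
E
python3 - <<'E'
from h import *
for n in("top","scene","wrist"):
    s=manip.snapshot(n);print(n,[(np.round(d["box"]).tolist(),round(d["conf"],2)) for d in manip.look_for(s,"fan")[:4]])
    pn,pf=np.load("p.npy");u=proj(s,place(FSTAND,pf));print("stand",u.min(0).round(),np.ptp(u,0).round())
E
```

```text
top [([386.0, 243.0, 43.0, 41.0], 0.94)]
stand [331. 178.] [49. 32.]
scene [([253.0, 120.0, 16.0, 34.0], 0.77), ([257.0, 173.0, 50.0, 46.0], 0.68)]
stand [264. 165.] [44. 57.]
wrist [([197.0, 192.0, 240.0, 198.0], 0.83), ([0.0, 0.0, 60.0, 88.0], 0.63)]
stand [171. 182.] [306. 164.]
```

```bash
python3 - <<'E'
from h import *
pn,pf=np.load("p.npy");a=pf[2];pl=pf+[.079*np.cos(a),.079*np.sin(a),0];print(pl)
for n in("scene","wrist","top"):
    s=manip.snapshot(n);u=proj(s,place(FLAT,pl));print(n,"flat",u.min(0).round(),np.ptp(u,0).round(),[(np.round(d["box"]).tolist(),round(d["conf"],2)) for d in manip.silhouettes(s,"fan")[:4]])
    for t in(20,40):
        th=np.radians(t);M=FSTAND-[.019,0,.005];M=M@np.array([[np.cos(th),0,-np.sin(th)],[0,1,0],[np.sin(th),0,np.cos(th)]])+[.019,0,.005];u=proj(s,place(M,pf));print(t,u.min(0).round(),np.ptp(u,0).round())
    if n=="wrist":save("w6",s)
print(manip.sense()["force"])
E
```

```text
[ 0.58520097 -0.10767568 -0.29396638]
scene flat [235. 190.] [63. 60.] [([250.0, 184.0, 55.0, 35.0], 0.92)]
20 [253. 173.] [54. 49.]
40 [244. 185.] [61. 39.]
wrist flat [230. 231.] [186. 167.] [([0.0, 0.0, 61.0, 92.0], 0.72), ([228.0, 226.0, 184.0, 163.0], 0.62)]
20 [179. 191.] [288. 214.]
40 [198. 206.] [250. 217.]
top flat [334. 143.] [52. 53.] [([385.0, 242.0, 41.0, 45.0], 0.84), ([368.0, 147.0, 20.0, 11.0], 0.59), ([151.0, 127.0, 39.0, 36.0], 0.45)]
20 [331. 164.] [52. 45.]
40 [332. 153.] [54. 53.]
[ 0.65976957 -0.34763919  0.67281743]
```

>>> servo_tool:
  commands: [-0.012, 0, 0, 0, 0, 0, -1, -0.012, 0, 0, 0, 0, 0, -1, -0.012, 0, 0, 0, 0, 0, -1]

```text
t: 9.33
tcp_pos: [0.5204, -0.0882, 0.0702]
tool_rot: [0.144, 0.99, 0.0, -0.002]
force: [-0.2, 0.4, 0.3]
finger_gap: -0.004
gripper_force: 0.0
```

```bash
python3 - <<'E'
from h import *
for n in("scene","wrist"):
    s=manip.snapshot(n);print(n,[(np.round(d["box"]).tolist(),round(d["conf"],2)) for d in manip.silhouettes(s,"fan")[:4]])
E
```

```text
scene [([237.0, 194.0, 60.0, 53.0], 0.73), ([256.0, 129.0, 44.0, 20.0], 0.51)]
wrist [([226.0, 208.0, 186.0, 171.0], 0.91), ([0.0, 0.0, 48.0, 55.0], 0.67)]
```

The scene and wrist boxes match the flat prediction (scene ≈ (237,194,60,53), wrist ≈ (228,226,184,163)), so the fan lies guard up. Next is a square two-finger push in nest +x. Plan:

```bash
python3 - <<'E'
from go import *
a=np.pi/2-.063
w=lambda x,y,z,n:(*nest(x,y)[:2],z,a,n)
plan(w(-.098,-.035,.07,4),w(-.098,-.035,0.02,3),w(-.098,-.035,-.03,5),w(-.012,-.035,-.03,12))
E
```

```text
t 9.53 tcp [ 0.5196 -0.0879  0.07  ] tilt [-0.0049  0.0015 -1.    ] F [-0.1 -0.3 -0.1] gap 0.0021241900834848364
turn total [ 0.0001 -0.0008 -0.036 ] then shift/row [ 0.0215 -0.0017  0.    ] x 4 => [ 0.4765 -0.0886  0.07  ]
turn total [0. 0. 0.] then shift/row [0.     0.     0.0333] x 3 => [ 0.4765 -0.0886  0.02  ]
turn total [0. 0. 0.] then shift/row [0.   0.   0.02] x 5 => [ 0.4765 -0.0886 -0.03  ]
turn total [0. 0. 0.] then shift/row [-0.0143 -0.      0.    ] x 12 => [ 0.5624 -0.094  -0.03  ]
```

>>> servo_tool:
  commands: [0.02, 0, 0, 0, 0, 0, -1, 0.02, 0, 0, 0, 0, 0, -1, 0, 0, 0, 0, -0.0008, -0.018, -1, 0, 0, 0, 0, 0, -0.018, -1, 0.023, -0.003, 0, 0, 0, 0, -1, 0.023, -0.003, 0, 0, 0, 0, -1, 0, 0, 0.033, 0, 0, 0, -1, 0, 0, 0.033, 0, 0, 0, -1, 0, 0, 0.02, 0, 0, 0, -1, 0, 0, 0.006, 0, 0, 0, -1, 0, 0, 0.004, 0, 0, 0, -1, 0, 0, 0.004, 0, 0, 0, -1]

```text
t: 10.53
tcp_pos: [0.477, -0.0835, 0.0203]
tool_rot: [0.031, 1.0, 0.0, 0.0]
force: [0.2, 0.4, 0.4]
finger_gap: -0.007
gripper_force: 0.0
```

>>> servo_tool:
  commands: [0, 0, 0.006, 0, 0, 0, -1]

```text
t: 10.62
tcp_pos: [0.4775, -0.0838, 0.0176]
tool_rot: [0.031, 1.0, -0.0, 0.001]
force: [-0.1, 0.6, -0.2]
finger_gap: -0.004
gripper_force: 0.0
```

>>> servo_tool:
  commands: [0, 0, 0.006, 0, 0, 0, -1]

```text
t: 10.7
tcp_pos: [0.4776, -0.0838, 0.0145]
tool_rot: [0.031, 1.0, -0.0, 0.001]
force: [-0.0, 0.4, 0.2]
finger_gap: -0.0
gripper_force: 0.0
```

>>> servo_tool:
  commands: [0, 0, 0.004, 0, 0, 0, -1]

```text
t: 10.78
tcp_pos: [0.4773, -0.0837, 0.0123]
tool_rot: [0.031, 1.0, 0.0, 0.0]
force: [0.3, 0.6, 0.3]
finger_gap: -0.003
gripper_force: 0.0
```

>>> servo_tool:
  commands: [0, 0, 0.008, 0, 0, 0, -1]

```text
t: 10.87
tcp_pos: [0.4775, -0.0838, 0.0084]
tool_rot: [0.031, 1.0, -0.0, 0.001]
force: [-0.0, -0.4, -0.8]
finger_gap: -0.002
gripper_force: 0.0
```

>>> servo_tool:
  commands: [0, 0, 0.006, 0, 0, 0, -1]

```text
t: 10.95
tcp_pos: [0.4772, -0.0837, 0.005]
tool_rot: [0.031, 1.0, 0.0, 0.0]
force: [0.1, -0.1, -0.1]
finger_gap: -0.001
gripper_force: 0.0
```

>>> servo_tool:
  commands: [0, 0, 0.006, 0, 0, 0, -1, 0, 0, 0, 0, 0, 0, -1]

```text
t: 11.12
tcp_pos: [0.4767, -0.0835, 0.0016]
tool_rot: [0.031, 1.0, 0.0, -0.0]
force: [0.1, 0.5, 0.6]
finger_gap: 0.002
gripper_force: 0.0
```

>>> servo_tool:
  commands: [0, 0, 0.007, 0, 0, 0, -1, 0, 0, 0, 0, 0, 0, -1]

```text
t: 11.28
tcp_pos: [0.4769, -0.0836, -0.0017]
tool_rot: [0.031, 1.0, 0.0, -0.0]
force: [0.9, 0.2, 0.2]
finger_gap: -0.001
gripper_force: 0.0
```

>>> servo_tool:
  commands: [0, 0, 0.007, 0, 0, 0, -1, 0, 0, 0, 0, 0, 0, -1]

```text
t: 11.45
tcp_pos: [0.4769, -0.0836, -0.0052]
tool_rot: [0.031, 1.0, 0.0, -0.0]
force: [0.5, 0.3, -0.2]
finger_gap: -0.004
gripper_force: 0.0
```

>>> servo_tool:
  commands: [0, 0, 0.007, 0, 0, 0, -1, 0, 0, 0, 0, 0, 0, -1]

```text
t: 11.62
tcp_pos: [0.4769, -0.0836, -0.0087]
tool_rot: [0.031, 1.0, 0.0, -0.0]
force: [-0.5, -0.3, 0.0]
finger_gap: -0.001
gripper_force: 0.0
```

```bash
python3 - <<'E'
from go import *
s=manip.snapshot("wrist");st=manip.sense();print(st["tcp_pos"],st["force"])
Rm=R.from_quat(st["tool_rot"]).as_matrix();P=np.array(st["tcp_pos"])
for b in(.02,.03,.04,.05): print(b,[proj(s,P+Rm@[x,.0,-b]).round(0).tolist() for x in(-.011,.011)])
pn,pf=np.load("p.npy");u=proj(s,place(FLAT,[ 0.5852,-0.1077,-0.294]));print(u.round())
cv2.imwrite("pics/w7.png",s["img"][:,:,::-1])
E
```

```text
[ 0.47689057 -0.08357034 -0.00855553] [-0.48938128 -0.03823244  0.27964642]
0.02 [[[323.0, 272.0]], [[324.0, 232.0]]]
0.03 [[[324.0, 283.0]], [[324.0, 241.0]]]
0.04 [[[324.0, 295.0]], [[324.0, 251.0]]]
0.05 [[[324.0, 308.0]], [[324.0, 263.0]]]
[[210. 308.]
 [185. 361.]
 [419. 349.]
 [441. 407.]
 [186. 460.]
 [162. 530.]
 [364. 488.]
 [371. 561.]]
```

View pics/w7.png

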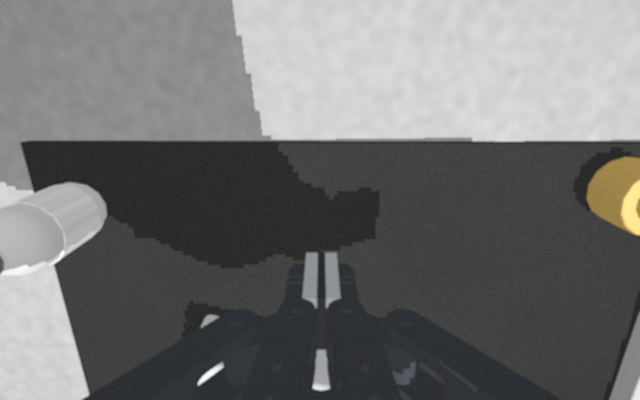

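The tips are 40 mm behind the reported TCP (row 252), confirmed by descending 14 mm below the pad height without contact. The fan lies just ahead and both bystanders are clear at (55,225) and (620,190). Now I'll open, lower and push +x.

>>> servo_tool:
  commands: [0, 0, 0, 0, 0, 0, 1, 0, 0, 0, 0, 0, 0, 1, 0, 0, 0, 0, 0, 0, 1, 0, 0, 0, 0, 0, 0, 1, 0, 0, 0, 0, 0, 0, 1, 0, 0, 0, 0, 0, 0, 1, 0, 0, 0.011, 0, 0, 0, 1, 0, 0, 0.011, 0, 0, 0, 1, 0, 0, 0.011, 0, 0, 0, 1, 0, 0, 0.011, 0, 0, 0, 1, 0, 0, 0, 0, 0, 0, 1]

```text
t: 12.58
tcp_pos: [0.4763, -0.0834, -0.0316]
tool_rot: [0.032, 1.0, 0.001, -0.001]
force: [0.1, 0.1, -0.8]
finger_gap: 1.002
gripper_force: 0.0
```

>>> servo_tool:
  commands: [-0.012, 0, 0, 0, 0, 0, 1, -0.012, 0, 0, 0, 0, 0, 1, -0.012, 0, 0, 0, 0, 0, 1, -0.012, 0, 0, 0, 0, 0, 1, -0.012, 0, 0, 0, 0, 0, 1, -0.012, 0, 0, 0, 0, 0, 1]

```text
t: 13.08
tcp_pos: [0.512, -0.0855, -0.0302]
tool_rot: [0.032, 0.999, 0.001, -0.002]
force: [-4.6, -1.0, 2.3]
finger_gap: 0.998
gripper_force: 2.1
```

>>> servo_tool:
  commands: [-0.012, 0, 0, 0, 0, 0, 1, -0.012, 0, 0, 0, 0, 0, 1, -0.012, 0, 0, 0, 0, 0, 1, -0.012, 0, 0, 0, 0, 0, 1]

```text
t: 13.42
tcp_pos: [0.5372, -0.0874, -0.0303]
tool_rot: [0.032, 1.0, 0.0, -0.0]
force: [-2.8, -1.4, 1.5]
finger_gap: 0.999
gripper_force: 1.7
```

```bash
python3 - <<'E'
from go import *
a=np.pi/2-.063
x,y,_=nest(-.012,-.035);plan((x,y,-.031,a,4))
pn=np.load("p.npy")[0]
for n in("scene","wrist"):
    s=manip.snapshot(n);print(n,[(np.round(d["box"]).tolist(),round(d["conf"],2)) for d in manip.silhouettes(s,"fan")[:3]])
    d=np.array(nest(.045,-.04)[:2]);u=proj(s,place(FLAT,[*d,pn[2]]));print(u.min(0).round(),np.ptp(u,0).round())
E
```

```text
t 13.42 tcp [ 0.5372 -0.0874 -0.0303] tilt [-4.e-04  4.e-04 -1.e+00] F [-2.8 -1.4  1.5] gap 0.9989289536882634
turn total [ 0.0001 -0.0001 -0.    ] then shift/row [-0.0127 -0.0025  0.0004] x 4 => [ 0.5624 -0.094  -0.031 ]
scene [([234.0, 203.0, 60.0, 53.0], 0.76), ([278.0, 111.0, 13.0, 18.0], 0.5)]
[230. 201.] [63. 60.]
wrist [([197.0, 294.0, 245.0, 106.0], 0.7)]
[138. 305.] [322. 258.]
```

>>> servo_tool:
  commands: [-0.012, 0, 0, 0, 0, 0, 1, -0.012, 0, 0, 0, 0, 0, 1, -0.012, 0, 0, 0, 0, 0, 1, -0.01, 0, 0, 0, 0, 0, 1, 0, 0, 0, 0, 0, 0, 1]

```text
t: 14.03
tcp_pos: [0.5623, -0.0893, -0.0302]
tool_rot: [0.031, 1.0, -0.0, 0.002]
force: [-0.2, -0.5, 0.3]
finger_gap: 1.001
gripper_force: 0.0
```

>>> servo_tool:
  commands: [0.02, 0, 0, 0, 0, 0, 1, 0.03, 0, 0, 0, 0, 0, 1, 0.03, 0, 0, 0, 0, 0, 1, 0, 0, -0.06, 0, 0, 0, 1, 0, 0, -0.07, 0, 0, 0, 1, 0, 0, -0.07, 0, 0, 0, 1, 0, 0, -0.07, 0, 0, 0, 1, 0, 0, 0, 0, 0, 0, 1]

```text
t: 14.7
tcp_pos: [0.526, -0.0882, 0.1113]
tool_rot: [0.031, 0.999, -0.002, 0.008]
force: [0.7, 0.2, -0.3]
finger_gap: 0.998
gripper_force: 0.0
```

```bash
cat > ff.py <<'E'
from go import *
def fanpose(n,p0,M=FLAT):
    s=manip.snapshot(n); pn=np.load("p.npy")[0]
    c=proj(s,[*nest(*p0)[:2],.03])[0]
    for d in manip.silhouettes(s,"fan"):
        m=d["pixels"]
        if m[int(c[1])-8:int(c[1])+9,int(c[0])-8:int(c[0])+9].any():
            p,e=fit([(s,m.astype(float))],M,[*nest(*p0)[:2],pn[2]])
            dx,dy=(p-pn)[:2];c_,s_=np.cos(pn[2]),np.sin(pn[2])
            print(n,"fan in nest",round((c_*dx+s_*dy)*1e3,1),round((-s_*dx+c_*dy)*1e3,1),round(p[2]-pn[2],3),"err",round(e,3),"conf",round(d["conf"],2),np.round(d["box"]).tolist()); return
    print(n,"not found",c)
E
python3 - <<'E'
from ff import *
st=manip.sense();print(st["t"],st["tcp_pos"],st["force"])
for n in("scene","top","wrist"): fanpose(n,(.06,-.045))
E
```

```text
14.7 [ 0.52601338 -0.08822625  0.11128293] [ 0.7403505   0.24146889 -0.3020987 ]
scene fan in nest 60.4 -35.4 0.017 err 0.061 conf 0.83 [232.0, 212.0, 60.0, 51.0]
top not found [360.2147621  153.25037195]
wrist not found [304.6499148  321.48215136]
```

```bash
python3 - <<'E'
from go import *
print(np.round(manip.sense()["q"],2))
w=lambda x,y,z,n,a:(*nest(x,y)[:2],z,a,n)
for a in(-.063,np.pi-.063): plan(w(.06,-.13,.11,6,a),w(.06,-.13,-.031,6,a),w(.06,.012,-.031,12,a))
E
```

```text
[-0.38  0.53  1.77  0.    0.85 -1.89]
t 15.0 tcp [ 0.5192 -0.086   0.1033] tilt [-0.0023  0.0013 -1.    ] F [0.4 0.  0.1] gap 1.0015266203423887
turn total [-1.0e-04 -4.0e-04  2.5e-01] then shift/row [-0.0334  0.0385 -0.0022] x 6 => [ 0.6282 -0.1934  0.11  ]
turn total [0. 0. 0.] then shift/row [0.    0.    0.047] x 6 => [ 0.6282 -0.1934 -0.031 ]
turn total [0. 0. 0.] then shift/row [0.0237 0.     0.    ] x 12 => [ 0.6372 -0.0516 -0.031 ]
t 15.0 tcp [ 0.5192 -0.086   0.1033] tilt [-0.0023  0.0013 -1.    ] F [0.4 0.  0.1] gap 1.0015266203423887
turn total [ 4.0e-04 -1.0e-04 -2.5e-01] then shift/row [ 0.0334 -0.0385 -0.0022] x 6 => [ 0.6282 -0.1934  0.11  ]
turn total [0. 0. 0.] then shift/row [0.    0.    0.047] x 6 => [ 0.6282 -0.1934 -0.031 ]
turn total [0. 0. 0.] then shift/row [-0.0237 -0.      0.    ] x 12 => [ 0.6372 -0.0516 -0.031 ]
```

>>> servo_tool:
  commands: [0, 0, -0.01, 0, 0, 0.018, 1, 0, 0, 0, 0, 0, 0.018, 1, 0, 0, 0, 0, 0, 0.018, 1, 0, 0, 0, 0, 0, 0.018, 1, 0, 0, 0, 0, 0, 0.018, 1, 0, 0, 0, 0, 0, 0.018, 1, 0, 0, 0, 0, 0, 0.018, 1, 0, 0, 0, 0, 0, 0.018, 1, 0, 0, 0, 0, 0, 0.018, 1, 0, 0, 0, 0, 0, 0.018, 1, 0, 0, 0, 0, 0, 0.018, 1, 0, 0, 0, 0, 0, 0.018, 1]

```text
t: 16.0
tcp_pos: [0.5192, -0.0861, 0.1081]
tool_rot: [0.654, 0.756, -0.0, -0.002]
force: [-0.5, 0.3, -0.2]
finger_gap: 1.003
gripper_force: 0.0
```

>>> servo_tool:
  commands: [0, 0, 0, 0, 0, 0.017, 1, 0, 0, 0, 0, 0, 0.017, 1, -0.033, 0.038, 0, 0, 0, 0, 1, -0.033, 0.038, 0, 0, 0, 0, 1, -0.033, 0.038, 0, 0, 0, 0, 1, -0.033, 0.038, 0, 0, 0, 0, 1, -0.033, 0.038, 0, 0, 0, 0, 1, -0.033, 0.038, 0, 0, 0, 0, 1, 0, 0, 0, 0, 0, 0, 1]

```text
t: 16.75
tcp_pos: [0.6311, -0.1966, 0.108]
tool_rot: [0.73, 0.684, 0.001, 0.002]
force: [0.9, -0.6, 0.4]
finger_gap: 0.997
gripper_force: 0.0
```

```bash
python3 - <<'E'
from ff import *
w=lambda x,y,z,n,a=-.063:(*nest(x,y)[:2],z,a,n)
plan(w(.06,-.13,.11,1),w(.06,-.13,-.031,6),w(.06,.012,-.031,12))
for n in("scene","wrist"): fanpose(n,(.06,-.035))
E
```

```text
t 16.75 tcp [ 0.6311 -0.1966  0.108 ] tilt [ 0.0035 -0.0023 -1.    ] F [ 0.9 -0.6  0.4] gap 0.9974022907157862
turn total [ 0.0006  0.0003 -0.0003] then shift/row [ 0.006  -0.0061 -0.0039] x 1 => [ 0.6282 -0.1934  0.11  ]
turn total [0. 0. 0.] then shift/row [0.    0.    0.047] x 6 => [ 0.6282 -0.1934 -0.031 ]
turn total [0. 0. 0.] then shift/row [0.0237 0.     0.    ] x 12 => [ 0.6372 -0.0516 -0.031 ]
scene fan in nest 59.9 -34.5 0.008 err 0.047 conf 0.66 [230.0, 206.0, 63.0, 56.0]
wrist fan in nest 58.2 -33.8 -0.001 err 0.025 conf 0.96 [226.0, 0.0, 188.0, 150.0]
```

>>> servo_tool:
  commands: [0.004, -0.006, 0.047, 0, 0, 0, 1, 0, 0, 0.047, 0, 0, 0, 1, 0, 0, 0.047, 0, 0, 0, 1, 0, 0, 0.047, 0, 0, 0, 1, 0, 0, 0.047, 0, 0, 0, 1, 0, 0, 0.04, 0, 0, 0, 1, 0, 0, 0, 0, 0, 0, 1]

```text
t: 17.53
tcp_pos: [0.6201, -0.1872, -0.0322]
tool_rot: [0.729, 0.685, -0.002, -0.005]
force: [-1.1, 1.0, 0.0]
finger_gap: 1.003
gripper_force: 0.0
```

>>> servo_tool:
  commands: [0.012, 0, 0, 0, 0, 0, 1, 0.012, 0, 0, 0, 0, 0, 1, 0.012, 0, 0, 0, 0, 0, 1, 0.012, 0, 0, 0, 0, 0, 1, 0.012, 0, 0, 0, 0, 0, 1, 0.012, 0, 0, 0, 0, 0, 1]

```text
t: 18.03
tcp_pos: [0.6285, -0.1552, -0.026]
tool_rot: [0.729, 0.685, 0.0, 0.002]
force: [-0.9, -5.0, 4.4]
finger_gap: 0.999
gripper_force: 2.8
```

>>> servo_tool:
  commands: [0.016, 0, 0, 0, 0, 0, 1, 0.016, 0, 0, 0, 0, 0, 1, 0.016, 0, 0, 0, 0, 0, 1, 0.016, 0, 0, 0, 0, 0, 1, 0.016, 0, 0, 0, 0, 0, 1, 0.016, 0, 0, 0, 0, 0, 1, 0.016, 0, 0, 0, 0, 0, 1, 0.016, 0, 0, 0, 0, 0, 1]

```text
t: 18.7
tcp_pos: [0.6328, -0.0916, -0.0261]
tool_rot: [0.729, 0.685, 0.001, 0.002]
force: [-0.0, -6.3, 3.9]
finger_gap: 0.993
gripper_force: 2.9
```

```bash
python3 - <<'E'
from ff import *
w=lambda x,y,z,n,a=-.063:(*nest(x,y)[:2],z,a,n)
plan(w(.06,.014,-.031,1))
for n in("scene","wrist"): fanpose(n,(.06,.05))
E
```

```text
t 18.7 tcp [ 0.6328 -0.0916 -0.0261] tilt [ 0.0041 -0.0026 -1.    ] F [-0.  -6.3  3.9] gap 0.9931534202635632
turn total [0.0007 0.0004 0.0001] then shift/row [0.0842 0.0037 0.0098] x 1 => [ 0.6373 -0.0496 -0.031 ]
scene fan in nest 61.3 41.3 0.008 err 0.04 conf 0.66 [256.0, 224.0, 61.0, 53.0]
wrist fan in nest 60.6 46.2 -0.002 err 0.038 conf 0.87 [116.0, 0.0, 424.0, 286.0]
```

>>> servo_tool:
  commands: [0.012, 0, 0, 0, 0, 0, 1, 0.012, 0, 0, 0, 0, 0, 1, 0.012, 0, 0, 0, 0, 0, 1, 0.012, 0, 0, 0, 0, 0, 1, 0.012, 0, 0, 0, 0, 0, 1, 0.01, 0, 0, 0, 0, 0, 1, 0, 0, 0, 0, 0, 0, 1]

```text
t: 19.48
tcp_pos: [0.6331, -0.0537, -0.0278]
tool_rot: [0.729, 0.685, 0.0, -0.001]
force: [0.7, 0.1, 0.3]
finger_gap: 0.997
gripper_force: 0.0
```

>>> servo_tool:
  commands: [0.005, 0, 0, 0, 0, 0, 1, 0.005, 0, 0, 0, 0, 0, 1]

```text
t: 19.65
tcp_pos: [0.6333, -0.0504, -0.0279]
tool_rot: [0.729, 0.685, -0.0, -0.0]
force: [-0.8, -3.4, 0.6]
finger_gap: 0.998
gripper_force: 1.9
```

>>> servo_tool:
  commands: [0.004, 0, 0, 0, 0, 0, 1]

```text
t: 19.73
tcp_pos: [0.6334, -0.0496, -0.0278]
tool_rot: [0.729, 0.685, -0.001, 0.001]
force: [-3.1, -13.7, 1.0]
finger_gap: 1.0
gripper_force: 6.7
```

>>> servo_tool:
  commands: [0.004, 0, 0, 0, 0, 0, 1]

```text
t: 19.82
tcp_pos: [0.6333, -0.0497, -0.0278]
tool_rot: [0.729, 0.685, -0.002, 0.001]
force: [-4.8, -19.7, 2.0]
finger_gap: 1.0
gripper_force: 9.7
```

Firm contact with the side rail (20 N). I'll back off, turn, and push +x.

>>> servo_tool:
  commands: [-0.02, 0, 0, 0, 0, 0, 1, -0.025, 0, 0, 0, 0, 0, 1, 0, 0, -0.06, 0, 0, 0, 1, 0, 0, -0.07, 0, 0, 0, 1, 0, 0, -0.07, 0, 0, 0, 1, 0, 0, -0.07, 0, 0, -0.018, 1, 0, 0, 0, 0, 0, -0.018, 1, 0, 0, 0, 0, 0, -0.018, 1, 0, 0, 0, 0, 0, -0.018, 1, 0, 0, 0, 0, 0, -0.018, 1, 0, 0, 0, 0, 0, -0.018, 1, 0, 0, 0, 0, 0, -0.018, 1]

```text
t: 20.82
tcp_pos: [0.6318, -0.0685, 0.1069]
tool_rot: [0.406, 0.914, 0.001, -0.001]
force: [-0.3, 0.0, -0.5]
finger_gap: 1.004
gripper_force: 0.0
```

>>> servo_tool:
  commands: [0, 0, 0, 0, 0, -0.018, 1, 0, 0, 0, 0, 0, -0.018, 1, 0, 0, 0, 0, 0, -0.018, 1, 0, 0, 0, 0, 0, -0.018, 1, 0, 0, 0, 0, 0, -0.018, 1, 0, 0, 0, 0, 0, -0.017, 1, 0, 0, 0, 0, 0, -0.017, 1, 0, 0, 0, 0, 0, 0, 1]

```text
t: 21.48
tcp_pos: [0.6318, -0.0686, 0.1068]
tool_rot: [0.031, 1.0, 0.001, -0.0]
force: [-0.0, 0.0, 0.2]
finger_gap: 0.998
gripper_force: 0.0
```

```bash
python3 - <<'E'
from ff import *
a=np.pi/2-.063
w=lambda x,y,z,n:(*nest(x,y)[:2],z,a,n)
plan(w(-.045,.08,.11,6),w(-.045,.08,-.03,6),w(-.006,.08,-.03,6))
for n in("scene","wrist"): fanpose(n,(.06,.08))
E
```

```text
t 21.48 tcp [ 0.6318 -0.0686  0.1068] tilt [-9.0e-04  1.8e-03 -1.0e+00] F [-0.   0.   0.2] gap 0.9977965778530278
turn total [ 0.0003 -0.0002  0.0002] then shift/row [ 0.0336  0.0284 -0.0011] x 6 => [0.5367 0.0228 0.11  ]
turn total [0. 0. 0.] then shift/row [0.     0.     0.0467] x 6 => [ 0.5367  0.0228 -0.03  ]
turn total [0. 0. 0.] then shift/row [-0.013 -0.     0.   ] x 6 => [ 0.5756  0.0204 -0.03  ]
scene fan in nest 61.3 83.6 -0.006 err 0.04 conf 0.95 [268.0, 229.0, 64.0, 58.0]
wrist fan in nest 60.0 82.0 -0.001 err 0.04 conf 0.78 [355.0, 112.0, 185.0, 163.0]
```

>>> servo_tool:
  commands: [0.034, 0.028, 0, 0, 0, 0, 1, 0.034, 0.028, 0, 0, 0, 0, 1, 0.034, 0.028, 0, 0, 0, 0, 1, 0.034, 0.028, 0, 0, 0, 0, 1, 0.034, 0.028, 0, 0, 0, 0, 1, 0.034, 0.028, 0, 0, 0, 0, 1, 0, 0, 0, 0, 0, 0, 1, 0, 0, 0, 0, 0, 0, 1]

```text
t: 22.35
tcp_pos: [0.5352, 0.022, 0.1074]
tool_rot: [0.031, 1.0, 0.0, -0.0]
force: [1.1, -0.5, 0.2]
finger_gap: 1.001
gripper_force: 0.0
```

>>> servo_tool:
  commands: [0, 0, 0.047, 0, 0, 0, 1, 0, 0, 0.047, 0, 0, 0, 1, 0, 0, 0.047, 0, 0, 0, 1, 0, 0, 0.047, 0, 0, 0, 1, 0, 0, 0.045, 0, 0, 0, 1, 0, 0, 0.04, 0, 0, 0, 1, 0, 0, 0, 0, 0, 0, 1, 0, 0, 0, 0, 0, 0, 1]

```text
t: 23.02
tcp_pos: [0.5363, 0.0207, -0.0301]
tool_rot: [0.032, 0.999, 0.0, -0.0]
force: [0.5, 0.5, 0.2]
finger_gap: 1.001
gripper_force: 0.0
```

>>> servo_tool:
  commands: [-0.012, 0, 0, 0, 0, 0, 1, -0.012, 0, 0, 0, 0, 0, 1, -0.012, 0, 0, 0, 0, 0, 1, -0.012, 0, 0, 0, 0, 0, 1, -0.008, 0, 0, 0, 0, 0, 1]

```text
t: 23.43
tcp_pos: [0.566, 0.0193, -0.0282]
tool_rot: [0.031, 1.0, -0.0, 0.002]
force: [-0.5, 0.3, 0.6]
finger_gap: 0.997
gripper_force: 0.0
```

>>> servo_tool:
  commands: [-0.005, 0, 0, 0, 0, 0, 1, -0.005, 0, 0, 0, 0, 0, 1]

```text
t: 23.6
tcp_pos: [0.5692, 0.0193, -0.0289]
tool_rot: [0.031, 1.0, 0.0, 0.0]
force: [0.0, 0.5, 0.2]
finger_gap: 1.0
gripper_force: 0.0
```

>>> servo_tool:
  commands: [-0.005, 0, 0, 0, 0, 0, 1]

```text
t: 23.68
tcp_pos: [0.5698, 0.0193, -0.0292]
tool_rot: [0.031, 1.0, 0.0, -0.002]
force: [-4.4, -1.4, 3.0]
finger_gap: 0.998
gripper_force: 2.3
```

Touching the fan; on to the far rail.

>>> servo_tool:
  commands: [-0.005, 0, 0, 0, 0, 0, 1, -0.005, 0, 0, 0, 0, 0, 1]

```text
t: 23.85
tcp_pos: [0.5695, 0.0196, -0.0297]
tool_rot: [0.031, 0.999, 0.001, -0.007]
force: [-9.8, -1.6, 7.4]
finger_gap: 1.001
gripper_force: 4.9
```

>>> servo_tool:
  commands: [-0.004, 0, 0, 0, 0, 0, 1]

```text
t: 23.93
tcp_pos: [0.5719, 0.0193, -0.0297]
tool_rot: [0.031, 0.999, 0.001, -0.006]
force: [-7.6, -0.5, 4.9]
finger_gap: 1.005
gripper_force: 3.7
```

>>> servo_tool:
  commands: [-0.004, 0, 0, 0, 0, 0, 1]

```text
t: 24.02
tcp_pos: [0.5724, 0.0194, -0.0298]
tool_rot: [0.031, 0.999, 0.001, -0.008]
force: [-14.4, -1.4, 11.0]
finger_gap: 0.998
gripper_force: 7.1
```

>>> servo_tool:
  commands: [-0.004, 0, 0, 0, 0, 0, 1]

```text
t: 24.1
tcp_pos: [0.5721, 0.0195, -0.0298]
tool_rot: [0.031, 0.999, 0.001, -0.01]
force: [-17.5, -2.9, 14.4]
finger_gap: 1.003
gripper_force: 8.8
```

>>> servo_tool:
  commands: [-0.003, 0, 0, 0, 0, 0, 1]

```text
t: 24.18
tcp_pos: [0.5719, 0.0195, -0.0298]
tool_rot: [0.031, 0.999, 0.001, -0.012]
force: [-18.8, -3.0, 16.1]
finger_gap: 0.998
gripper_force: 9.7
```

```bash
python3 - <<'E'
from ff import *
plan((*nest(-.006,.08)[:2],-.03,np.pi/2-.063,1))
for n in("scene","wrist"): fanpose(n,(.06,.08))
E
```

```text
t 24.18 tcp [ 0.5719  0.0195 -0.0298] tilt [-0.0234  0.0026 -0.9997] F [-18.8  -3.   16.1] gap 0.9984188796133918
turn total [ 0.0002 -0.0037  0.0001] then shift/row [-0.0072  0.0023  0.0005] x 1 => [ 0.5756  0.0204 -0.03  ]
scene fan in nest 63.6 83.5 0.022 err 0.074 conf 0.87 [269.0, 229.0, 62.0, 56.0]
wrist not found [326.62015214 431.84389113]
```

Back off and check from above.

>>> servo_tool:
  commands: [0.02, 0, 0, 0, 0, 0, 1, 0.025, 0, 0, 0, 0, 0, 1, 0, 0, -0.06, 0, 0, 0, 1, 0, 0, -0.07, 0, 0, 0, 1, 0, 0, -0.07, 0, 0, 0, 1, 0, 0, -0.08, 0, 0, 0, 1, 0, 0, -0.05, 0, 0, 0, 1, 0, 0, -0.05, 0, 0, 0, 1, 0, 0, 0, 0, 0, 0, 1, 0, 0, 0, 0, 0, 0, 1]

```text
t: 25.22
tcp_pos: [0.5623, 0.0196, 0.1624]
tool_rot: [0.031, 1.0, -0.0, 0.002]
force: [-0.5, 0.6, -0.3]
finger_gap: 0.997
gripper_force: 0.0
```

```bash
cat > gap.py <<'E'
from ff import *
def prof(s,pts):
    u=proj(s,pts);g=s["img"].max(2).astype(np.float32)
    return cv2.remap(g,u[:,0].astype(np.float32)[None],u[:,1].astype(np.float32)[None],1)[0].astype(int)
def show(n):
    s=manip.snapshot(n);u=proj(s,[[*nest(.065,.085)[:2],.03]])[0];print(n,"home px",u.round())
    # profiles at z=.017 across far rail / side rail, 1 mm... 2mm steps
    for y in(.04,.085,.12): print(" x-prof y",y,"from x=.105:",prof(s,np.array([[*nest(x,y)[:2],.017] for x in np.arange(.105,.150,.002)])).tolist())
    for x in(.03,.065,.1): print(" y-prof x",x,"from y=.125:",prof(s,np.array([[*nest(x,y)[:2],.017] for y in np.arange(.125,.170,.002)])).tolist())
if __name__=="__main__":
    plan((*nest(-.006,.08)[:2],.15,np.pi/2-.063,1))
    for n in("scene","wrist","top"): show(n); fanpose(n,(.065,.085))
E
python3 gap.py
```

```text
t 25.22 tcp [0.5623 0.0196 0.1624] tilt [ 4.1e-03 -3.0e-04 -1.0e+00] F [-0.5  0.6 -0.3] gap 0.9967102337749274
turn total [-0.      0.0006  0.    ] then shift/row [-0.0265  0.0032  0.0247] x 1 => [0.5756 0.0204 0.15  ]
scene home px [299. 255.]
 x-prof y 0.04 from x=.105: [199, 199, 200, 200, 199, 182, 144, 130, 125, 123, 149, 176, 177, 178, 179, 178, 179, 185, 145, 113, 86, 74, 70]
 x-prof y 0.085 from x=.105: [125, 92, 92, 156, 189, 189, 151, 134, 128, 128, 148, 176, 178, 180, 182, 182, 182, 185, 148, 115, 89, 76, 73]
 x-prof y 0.12 from x=.105: [205, 206, 205, 205, 203, 183, 147, 134, 130, 132, 147, 150, 117, 107, 105, 115, 153, 172, 141, 114, 88, 77, 75]
 y-prof x 0.03 from y=.125: [76, 92, 144, 179, 201, 208, 199, 173, 142, 136, 151, 180, 184, 184, 183, 184, 185, 180, 139, 95, 64, 58, 57]
 y-prof x 0.065 from y=.125: [131, 139, 110, 85, 116, 166, 188, 166, 141, 134, 160, 177, 180, 179, 178, 178, 180, 172, 142, 101, 82, 75, 75]
 y-prof x 0.1 from y=.125: [192, 202, 204, 204, 206, 205, 196, 174, 146, 136, 149, 175, 180, 180, 180, 180, 181, 176, 145, 107, 82, 77, 76]
scene fan in n
[... 1155 characters left out ...]
 77, 80]
 x-prof y 0.085 from x=.105: [90, 92, 93, 95, 96, 97, 98, 100, 102, 104, 106, 108, 110, 113, 115, 116, 117, 118, 117, 115, 114, 113, 111]
 x-prof y 0.12 from x=.105: [87, 89, 90, 92, 93, 94, 96, 97, 98, 100, 102, 104, 107, 110, 112, 114, 117, 117, 118, 118, 118, 117, 115]
 y-prof x 0.03 from y=.125: [71, 73, 72, 76, 79, 81, 85, 86, 85, 86, 87, 88, 90, 93, 96, 97, 97, 97, 99, 100, 101, 104, 104]
 y-prof x 0.065 from y=.125: [53, 49, 47, 46, 48, 50, 53, 57, 112, 171, 212, 205, 198, 196, 198, 168, 116, 109, 74, 36, 45, 47, 46]
 y-prof x 0.1 from y=.125: [84, 84, 84, 84, 83, 82, 82, 82, 83, 82, 82, 81, 81, 82, 78, 61, 56, 55, 56, 55, 53, 48, 46]
top not found [314.72461351 150.09727572]
```

>>> servo_tool:
  commands: [-0.055, 0, -0.01, 0, 0, 0, 1, -0.055, 0, 0, 0, 0, 0, 1, -0.055, 0, 0, 0, 0, 0, 1, -0.055, 0, 0, 0, 0, 0, 1, -0.055, 0, 0, 0, 0, 0, 1, -0.055, 0, 0, 0, 0, 0, 1, -0.055, 0, 0, 0, 0, 0, 1, -0.05, 0, 0, 0, 0, 0, 1, 0, 0, 0, 0, 0, 0, 1, 0, 0, 0, 0, 0, 0, 1]

```text
t: 26.5
tcp_pos: [0.7785, 0.0059, 0.1641]
tool_rot: [0.031, 1.0, 0.0, -0.001]
force: [-0.0, 0.2, -0.8]
finger_gap: 1.003
gripper_force: 0.0
```

```bash
python3 - <<'E'
from gap import *
st=manip.sense();print(st["t"],st["tcp_pos"],st["force"])
s=manip.snapshot("wrist");T=np.array(s["world_to_cam"]);c=-T[:3,:3].T@T[:3,3];pn=np.load("p.npy")[0];d=c[:2]-pn[:2];print("cam nest x",d[0]-.063*d[1],"y",.063*d[0]+d[1],"z",c[2])
for p in((.065,.085,.043),(.125,.145,.017),(.125,.025,.017),(.005,.145,.017)): print(p,proj(s,[*nest(*p[:2])[:2],p[2]]).round(1))
for y in(.03,.04,.06,.1,.11,.12): print(" x y",y,"from .115:",prof(s,np.array([[*nest(x,y)[:2],.017] for x in np.arange(.115,.147,.001)])).tolist())
for x in(.01,.03,.1,.11): print(" y x",x,"from .135:",prof(s,np.array([[*nest(x,y)[:2],.017] for y in np.arange(.135,.165,.001)])).tolist())
fanpose("wrist",(.065,.085))
E
```

```text
26.5 [0.77854908 0.00592437 0.16413171] [-0.01005953  0.1898922  -0.78874551]
cam nest x 0.11550859919585489 y 0.0771682353885642 z 0.3424926324338481
(0.065, 0.085, 0.043) [[331.1   6.4]]
(0.125, 0.145, 0.017) [[398.3  88.6]]
(0.125, 0.025, 0.017) [[261.2  88.8]]
(0.005, 0.145, 0.017) [[409. -75.]]
 x y 0.03 from .115: [182, 181, 180, 187, 194, 197, 194, 184, 171, 169, 181, 185, 183, 185, 186, 186, 187, 185, 186, 184, 164, 128, 111, 104, 82, 49, 28, 25, 20, 26, 16, 35]
 x y 0.04 from .115: [198, 197, 197, 198, 198, 198, 194, 184, 171, 170, 178, 185, 184, 185, 187, 187, 188, 187, 186, 187, 188, 185, 175, 157, 127, 78, 34, 18, 23, 17, 24, 33]
 x y 0.06 from .115: [179, 198, 198, 200, 198, 199, 195, 187, 172, 170, 179, 184, 185, 185, 188, 189, 188, 190, 188, 189, 190, 186, 171, 146, 112, 66, 31, 23, 22, 29, 18, 29]
 x y 0.1 from .115: [38, 66, 139, 187, 202, 203, 199, 190, 175, 170, 180, 184, 185, 188, 189, 190, 193, 192, 192, 192, 193, 192, 193, 189, 168, 115, 56, 37, 37, 38, 34, 52]
 x y 0.11 from .115: [200, 206, 205, 206, 206, 206, 202, 194, 177, 170, 181, 185, 187, 188, 191, 191, 
[... 189 characters left out ...]
, 110, 142, 174, 190, 192, 170, 118, 58, 33, 34, 37, 32, 51]
 y x 0.01 from .135: [0, 0, 0, 0, 0, 0, 0, 0, 0, 0, 0, 0, 0, 0, 0, 0, 0, 0, 0, 0, 0, 0, 0, 0, 0, 0, 0, 0, 0, 0]
 y x 0.03 from .135: [0, 0, 0, 0, 0, 0, 0, 0, 0, 0, 0, 0, 0, 0, 0, 0, 0, 0, 0, 0, 0, 0, 0, 0, 0, 0, 0, 0, 0, 0]
 y x 0.1 from .135: [202, 204, 205, 206, 205, 205, 206, 206, 206, 205, 204, 201, 194, 184, 180, 187, 187, 187, 188, 189, 191, 192, 192, 189, 164, 105, 44, 35, 34, 51]
 y x 0.11 from .135: [170, 180, 193, 203, 206, 207, 207, 209, 208, 206, 206, 203, 194, 181, 181, 187, 189, 188, 189, 191, 191, 192, 193, 189, 165, 103, 44, 34, 35, 53]
wrist fan in nest 62.8 83.4 -0.001 err 0.018 conf 0.55 [249.0, 0.0, 158.0, 92.0]
```

The far side is flush: no dark gap at any y. Next I'll look straight down on the side rail.

>>> servo_tool:
  commands: [0.04, 0.05, 0, 0, 0, 0, 1, 0.04, 0.05, 0, 0, 0, 0, 1, 0.04, 0.05, 0, 0, 0, 0, 1, 0.04, 0, 0, 0, 0, 0, 1, 0, 0, 0, 0, 0, 0, 1, 0, 0, 0, 0, 0, 0, 1]

```text
t: 27.15
tcp_pos: [0.7017, 0.0866, 0.1667]
tool_rot: [0.031, 1.0, -0.0, -0.0]
force: [1.0, -0.1, -0.4]
finger_gap: 1.0
gripper_force: 0.0
```

```bash
python3 - <<'E'
from gap import *
st=manip.sense();print(st["t"],st["tcp_pos"],st["force"])
s=manip.snapshot("wrist");T=np.array(s["world_to_cam"]);c=-T[:3,:3].T@T[:3,3];pn=np.load("p.npy")[0];d=c[:2]-pn[:2];print("cam nest x",d[0]-.063*d[1],"y",.063*d[0]+d[1],"z",c[2])
for x in(.01,.02,.03,.05,.08,.1,.11,.12): print(" y x",x,"from .135:",prof(s,np.array([[*nest(x,y)[:2],.017] for y in np.arange(.135,.165,.001)])).tolist())
for y in(.04,.06,.11): print(" x y",y,"from .115:",prof(s,np.array([[*nest(x,y)[:2],.017] for x in np.arange(.115,.147,.001)])).tolist())
fanpose("wrist",(.065,.085))
E
```

```text
27.15 [0.70166837 0.08661927 0.16669224] [ 1.01074254 -0.12288562 -0.36059798]
cam nest x 0.03327620537679126 y 0.15301212657371133 z 0.3449268184209952
 y x 0.01 from .135: [96, 105, 140, 174, 186, 185, 177, 160, 133, 134, 157, 167, 168, 168, 167, 165, 164, 166, 165, 167, 168, 169, 170, 172, 162, 121, 61, 34, 33, 28]
 y x 0.02 from .135: [188, 186, 187, 188, 188, 184, 179, 163, 137, 135, 157, 169, 168, 167, 167, 166, 166, 166, 166, 167, 169, 169, 169, 171, 162, 121, 61, 29, 29, 29]
 y x 0.03 from .135: [188, 186, 186, 187, 185, 184, 179, 164, 137, 137, 160, 167, 168, 168, 167, 166, 165, 165, 166, 168, 170, 170, 171, 171, 162, 121, 63, 33, 33, 32]
 y x 0.05 from .135: [93, 153, 181, 187, 185, 182, 177, 161, 138, 141, 160, 169, 169, 168, 168, 166, 166, 165, 167, 169, 171, 171, 171, 170, 151, 107, 53, 34, 33, 34]
 y x 0.08 from .135: [32, 66, 99, 111, 116, 114, 111, 104, 97, 97, 102, 102, 94, 75, 59, 57, 73, 87, 92, 103, 132, 158, 170, 169, 148, 97, 46, 32, 34, 39]
 y x 0.1 from .135: [182, 176, 171, 169, 161, 141, 119, 111, 121, 145, 162, 169, 170, 170, 168, 169, 169, 167, 170, 171, 1
[... 291 characters left out ...]
69, 170, 171, 168, 171, 170, 168, 170, 172, 173, 174, 175, 173, 156, 112, 57, 29, 26, 32]
 x y 0.04 from .115: [179, 182, 182, 181, 180, 179, 181, 181, 180, 180, 181, 180, 178, 174, 168, 168, 168, 166, 166, 166, 170, 165, 170, 166, 138, 88, 42, 32, 64, 104, 126, 134]
 x y 0.06 from .115: [112, 127, 146, 148, 123, 77, 44, 72, 129, 168, 183, 185, 186, 180, 173, 170, 170, 168, 169, 169, 169, 170, 168, 160, 130, 80, 37, 32, 62, 102, 127, 134]
 x y 0.11 from .115: [53, 104, 154, 183, 190, 192, 192, 191, 193, 191, 191, 190, 190, 185, 177, 173, 173, 172, 172, 172, 173, 171, 171, 164, 134, 84, 43, 29, 53, 91, 121, 134]
wrist fan in nest 63.0 84.5 -0.002 err 0.03 conf 0.66 [160.0, 32.0, 152.0, 148.0]
```

Both edges are flush: there's no pad-dark gap along either rail, only a dip under 1 mm from the shaded edge. The yaw error is about 0 and the arm is clear, so I'm handing in.

```bash
python3 -c "
from h import *
print(manip.sign_off())"
```

```text
the job is handed in; nothing more can be done
None
```

The white fan lies flat with its guard up and is flush in the corner against both rails to within about 1 mm by camera; the arm is clear and the job was handed in at about 27 s (no verdict was returned), with only the fan touched.

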